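Mount the filter cell on the filtration base

TASK

Lift the blanking cover off the filtration base and lay it flat in the shallow white tray. Then take the filter cell with the long flange from the sloping rack and seat it gently and upright on the base, fully home over both pegs, and let go. Leave the other cell with the short flange and everything else on the bench where it stands.

Things in the scene. Friction and masses are not known exactly. Their poses are not given: they have to be found in the camera images.
- cell: filter cell to mount, about 300 g (+-30%): aluminium flange 70 (x) x 110 (y) x 10 mm with 12 mm through holes at y = +-43 mm, clear round body 54 mm across up to 55 mm, lid 60 mm across up to 61 mm, grip bar up to 95 mm. Origin: centre of the flange's underside; z up the cell's axis. Starts loose on the rack, left or right place, z leaning 28 degrees to the rack's -x, y level along the rack
- cell_grip (a point): point in the cell's grip bar on its axis, 85 mm above the underside (10 mm below the bar's top, 24 mm above the lid); axes as the cell. The bar is white plastic, 14 mm thick (x), 45 mm long (y), 34 mm high, faces square to x
- short_cell: the wrong cell, alike but with a flange only 80 mm long (y) and holes 54 mm apart, so it does not fit; on the rack's other place, 120 mm from the right cell. Origin and axes as for the cell
- rack: fixed black draining rack on steel legs: board 250 mm wide (y), 98 mm long, sloping 28 degrees, low edge with a 12 mm lip toward its own -x (roughly toward the robot). The cells' flanges lie flat on the slope at y = +60 and -60 mm, their origins 55 mm above the table. Origin: on the table below the board's centre; z up
- base: fixed filtration base: grey housing 50 mm high, x -68 to +148, 136 mm wide (y), steel seat plate on top. Two steel pegs, 9 mm thick, 16 mm high (top 5 mm tapers to 4 mm), at y = +-43 mm. At the rear (x +130) a 12 mm rod at y +45, 330 mm high, with a clamp at 270 mm and a funnel at y -35, 60 mm across, 200 to 295 mm up. Origin: on the table below the middle of the pegs; z up
- base_seat (a point): point on the seat plate's top (56 mm above the table) midway between the pegs; axes as the base, pegs along y. The seated cell's origin coincides with it; the cell fits either way round
- cover: blanking cover, 150 g: aluminium plate 60 (x) x 110 (y) x 10 mm with 12 mm holes at y = +-43 mm, starting flat on the seat with the pegs through its holes, with a white grip bar on top like the cell's (14 x 45 x 34 mm), to 44 mm above the underside. Origin: centre of the underside; z up
- cover_grip (a point): point in the cover's grip bar, 34 mm above the underside (10 mm below the bar's top, 24 mm above the plate); axes as the cover
- tray: fixed empty white open tray between rack and base, 120 (x) x 150 (y) x 18 mm high outside, walls 4 mm, inner floor 4 mm above the table. Origin: centre of its underside; z up. The cover lies flat in it with its long side along the tray's y
- beaker: loose clear plastic beaker, 64 mm across, 85 mm high, beyond the tray; leave alone. Origin: centre of underside, as for all the following but the marker and spatula
- cylinder: loose measuring cylinder, 26 mm across on a 52 mm foot, 170 mm high, beyond the tray; leave alone
- marker: marker pen 130 mm long, 16 mm thick, lying on the table on the robot's side of the tray; leave alone. Origin: below its middle
- weight: small brass weight, 28 mm across, 34 mm high, on the rear of the base's housing; leave alone
- bottle: white plastic bottle, 66 mm across, 150 mm high, just behind the rack; leave alone
- jar: glass jar, 72 mm across, 90 mm high, just in front of the base, on the robot's side; leave alone
- spatula: spatula 200 mm long lying on the table at the robot's left; leave alone. Origin: below its middle
Mind the look-alikes: they are no part of the job. What is shaped like the cover but purple is not meant.

How it is judged:
By the outcome, as a careful person would: the job done as asked, in the order asked, and still so for the second after the job is handed in, with the robot touching nothing.
It also fails if it takes over 61 s, if anything falls off the work surface, if the arm or the gripper's body presses on something with over 40 N, if the wrist force passes 120 N, or if a joint passes its speed limit or range.

ROBOT

A 6-joint arm with a two-finger parallel gripper is mounted at the origin on the work surface. World frame = base frame: x ahead of the robot, y to its left, z up, the work surface at z = 0. Lengths are in m, angles in degrees, forces in N, time in s.
With the tool pointing down it reaches from about 0.325 to 0.85 m from the base axis. Payload 15.5 kg.
Tool frame: the origin (TCP) lies midway between the tips of the shut fingers; the grasp point (between the pads) lies 19 mm behind it; y points along the fingers, x is the direction in which the jaws open and shut, and the axes are right-handed (so a half turn about y gives the same grasp; the last joint's range is limited). The gripper opens to 91 mm and grips with 3 to 60 N. Pads are 32 mm wide; open, the fingers measure 118 mm over their backs; the gripper's body (76 mm by 178 mm) begins 60 mm behind the grasp point.
Start: joints at [61.622, 28.281, 77.091, -0, 74.628, -5.472], TCP at [0.243, 0.576, 0.214] pointing down, gripper open.
Joint ranges: [-166.48, 166.48], [-47.26, 123.95], [12.59, 153.08], [-70.14, 250.14], [6.76, 159.57], [-176.63, 176.63]. Speed limits (degrees/s): [108.29, 108.29, 147.25, 172.46, 172.46, 172.46].

INTERFACE

Orientations are given as a 3x3 rotation matrix whose columns are the frame's x, y, z axes.
In Python, from bench import ctrl gives the robot as it stands. The module is installed in compiled form; this text tells all that it offers. Calls block until the motion is done:
- ctrl.goto(position, orientation): joint-space move of the TCP to a pose.
- ctrl.move_l(position, vel=0.15, ori=None, contact_N=None): straight line of the TCP; ori=None keeps the orientation; vel is the mean speed in m/s. With contact_N (N) it stops when the force on the tool has changed by that much, and returns True; else False.
- ctrl.movej(angles): joint-space move.
- ctrl.command_gripper(opening): opening from 0.0 (shut) to 1.0 (fully open); the grip force is fixed at half the most; returns when the fingers have stopped.
- ctrl.sleep(seconds).
- ctrl.ik(position, orientation): joint angles nearest the present ones, or None.
- ctrl.read_camera(name): name is "scene" or "top" or "wrist"; returns the picture (400x640x3 uint8, blue, green, red); there is no depth.
- ctrl.camera_params(name): a dict with "fx", "fy", "cx", "cy" (pixels), "pose" (4x4, takes a point from camera to world coordinates); the wrist camera has in their place "T_tool_cam" (4x4, takes a point from camera to tool coordinates, whose origin is the TCP and whose axes are the tool frame's). Camera axes: x right, y up, looking along -z (the intrinsics and any distortion apply to the point x, -y, -z); pixel columns grow to the right and rows downward; lengths in m; the calibration is good to about 2 mm. A picture is of the moment at which its call begins: read the wrist's pose just before it. camera_params takes no time and is no camera call.
A pose or a line that the arm cannot do raises ctrl.MotionError and nothing moves.
- ctrl.sign_off(): hands the job in, once; it reports no verdict.
Readings, each from a call of its own:
- ctrl.current_t(): time.
- ctrl.current_q(): joint angles.
- ctrl.current_dq(): joint speeds.
- ctrl.current_effort(): joint torques, N m.
- ctrl.current_tool_pos(): TCP position.
- ctrl.current_eef_rot(): TCP orientation.
- ctrl.current_contact_force(): force on the tool from outside, world axes, zero at the start.
- ctrl.current_wrist_torque(): the same for the moment, N m.
- ctrl.current_grip_width(): opening from 0.0 (shut) to 1.0 (fully open).
Only numpy, scipy, OpenCV 4.12 (cv2) and the standard library are available. Lean on these libraries where they do the work, as an engineer would, in place of code of your own. Each camera call takes 0.05 s, during which the arm holds its last target.

## Working session

There is one attempt and no reset: what is moved stays moved. The work goes in short steps, each a Python script; the robot and the scene stay as the last script left them, time stands still between calls to the robot, and variables do not carry over. Pictures are saved under pics/ and viewed, and the job is handed in when it is done.

```bash
mkdir -p pics; ls; python3 - <<'E'
from bench import ctrl
import cv2,numpy as np
np.set_printoptions(precision=4,suppress=True)
for n in("scene","top","wrist"):
    cv2.imwrite(f"pics/{n}0.png",ctrl.read_camera(n)); print(n,ctrl.camera_params(n))
print(ctrl.current_t(),ctrl.current_tool_pos(),ctrl.current_eef_rot())
E
```

```text
pics
scene {'fx': 364.41576792491617, 'fy': 364.41576792491617, 'cx': 317.1849076841144, 'cy': 199.85995010703246, 'pose': array([[-0.4925, -0.5022,  0.7108,  1.1319],
       [ 0.8703, -0.2922,  0.3966,  0.445 ],
       [ 0.0085,  0.8139,  0.581 ,  0.633 ],
       [ 0.    ,  0.    ,  0.    ,  1.    ]])}
top {'fx': 437.20162131347087, 'fy': 437.20162131347087, 'cx': 322.05921958198877, 'cy': 204.98006945421508, 'pose': array([[-0.0762,  0.976 , -0.2041,  0.2497],
       [-0.9971, -0.0753,  0.012 ,  0.0793],
       [-0.0037,  0.2045,  0.9789,  1.2357],
       [ 0.    ,  0.    ,  0.    ,  1.    ]])}
wrist {'fx': 341.7424570170335, 'fy': 341.7424570170335, 'cx': 314.5434305711479, 'cy': 199.79251371852075, 'T_tool_cam': array([[ 1.    ,  0.0008,  0.0006, -0.0002],
       [ 0.0004,  0.2457, -0.9694, -0.172 ],
       [-0.0009,  0.9694,  0.2457,  0.0674],
       [ 0.    ,  0.    ,  0.    ,  1.    ]])}
0.15 [0.2431 0.5755 0.2135] [[ 0.3892 -0.0004 -0.9211]
 [ 0.9211 -0.0008  0.3892]
 [-0.0009 -1.      0.0001]]
```

View pics/scene0.png

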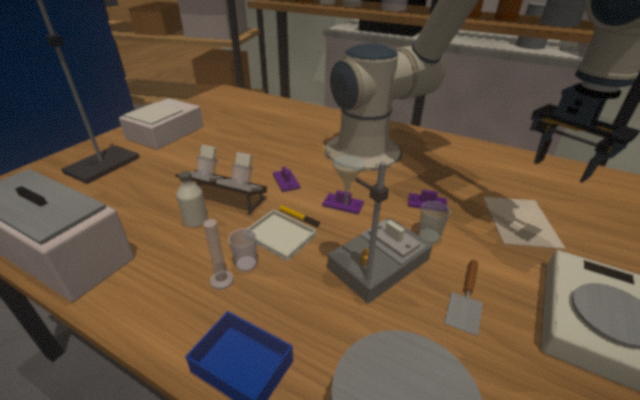

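View pics/top0.png

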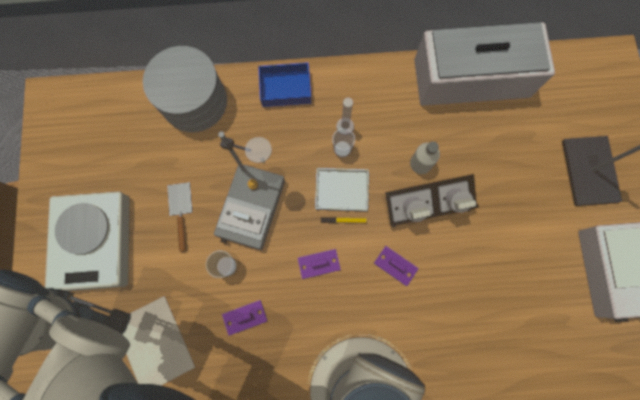

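View pics/wrist0.png

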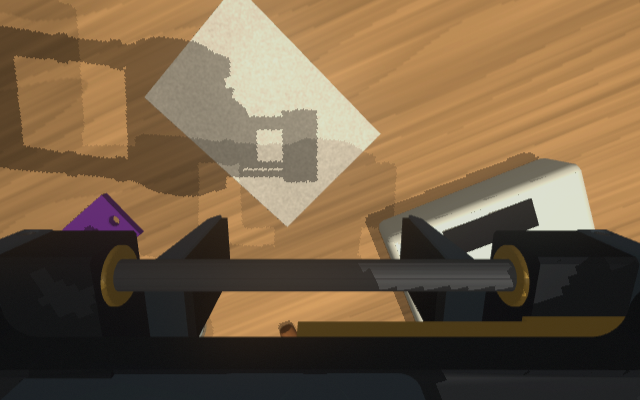

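The top view shows the base with the cover near (245,215), tray at (342,190), rack at (432,201) and three purple decoys. I'll enlarge the top view.

```bash
python3 - <<'E'
import cv2
a=cv2.imread("pics/top0.png")
cv2.imwrite("pics/topA.png",cv2.resize(a[150:260,190:300],None,fx=5.4,fy=5.4,interpolation=cv2.INTER_CUBIC))
cv2.imwrite("pics/topB.png",cv2.resize(a[150:250,300:500],None,fx=4,fy=4,interpolation=cv2.INTER_CUBIC))
s=cv2.imread("pics/scene0.png")
cv2.imwrite("pics/scA.png",cv2.resize(s[130:230,160:290],None,fx=6,fy=6,interpolation=cv2.INTER_CUBIC))
cv2.imwrite("pics/scB.png",cv2.resize(s[180:300,310:450],None,fx=5,fy=5,interpolation=cv2.INTER_CUBIC))
E
```

```text
(no output)
```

View pics/topA.png

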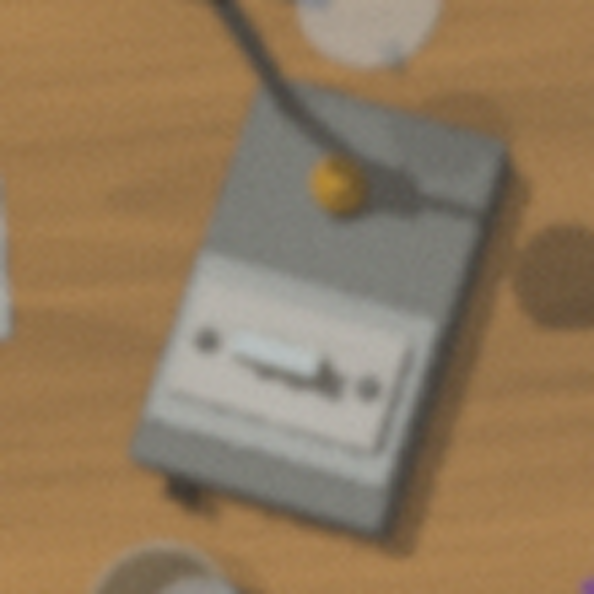

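View pics/topB.png

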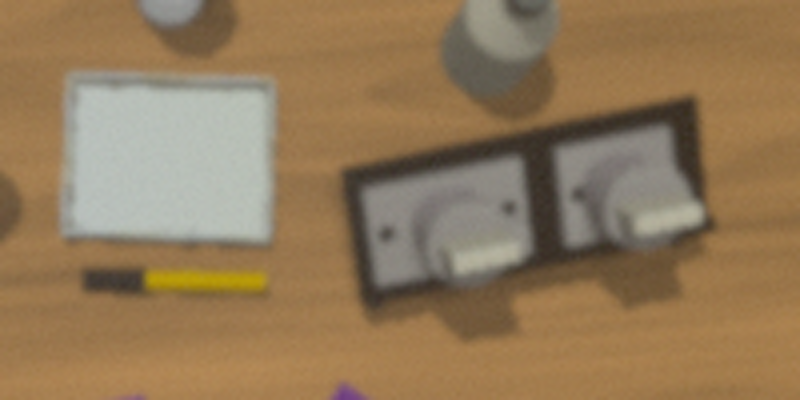

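View pics/scA.png

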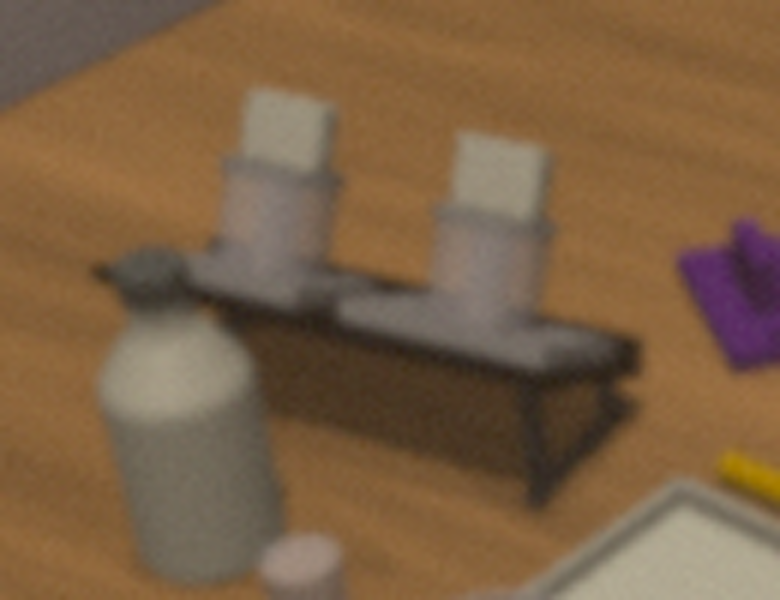

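View pics/scB.png

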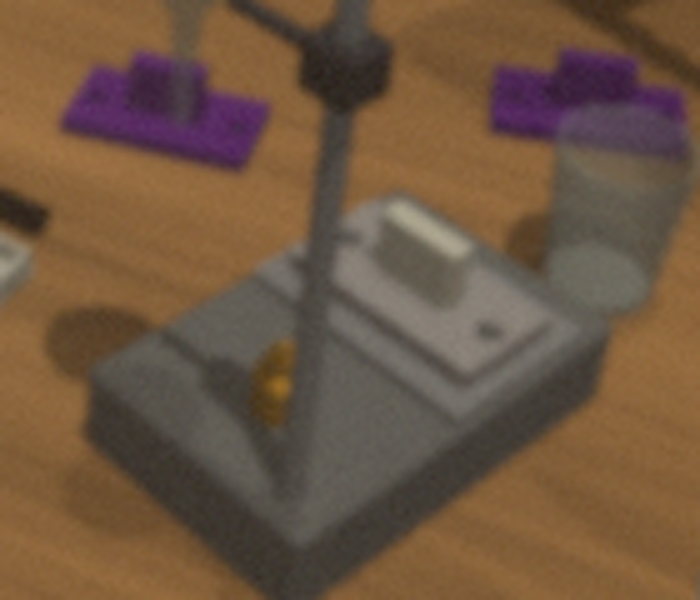

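```bash
cat > h.py <<'E'
import numpy as np,cv2
from scipy.optimize import least_squares
np.set_printoptions(precision=4,suppress=True)
F=np.diag([1,-1,-1.])
def proj(P,K,T):   # T camera->world
    P=(np.atleast_2d(P)-T[:3,3])@T[:3,:3]; P=P@F
    return np.c_[K["fx"]*P[:,0]/P[:,2]+K["cx"],K["fy"]*P[:,1]/P[:,2]+K["cy"]]
def pose(x,y,a):
    T=np.eye(4);c,s=np.cos(a),np.sin(a);T[:2,:2]=[[c,-s],[s,c]];T[:2,3]=x,y;return T
def ap(T,P): return np.atleast_2d(P)@T[:3,:3].T+T[:3,3]
t28=np.radians(28)
L=np.eye(4);L[:3,:3]=[[np.cos(t28),0,-np.sin(t28)],[0,1,0],[np.sin(t28),0,np.cos(t28)]] # lean to -x... z axis=(-sin,0,cos)
def fit(obs,x0):   # obs: list of (K,T,model pts,pixels)
    f=lambda p:np.concatenate([(proj(ap(pose(*p),m),K,T)-u).ravel() for K,T,m,u in obs])
    r=least_squares(f,x0); return r.x,f(r.x).reshape(-1,2)
E
cat > fit1.py <<'E'
from bench import ctrl
from h import *
Kt,Ks=ctrl.camera_params("top"),ctrl.camera_params("scene")
A=lambda l:np.array([190-.5,150-.5])+(np.array(l)+.5)/5.4
B=lambda l:np.array([300-.5,150-.5])+(np.array(l)+.5)/4
SA=lambda l:np.array([160-.5,130-.5])+(np.array(l)+.5)/6
SB=lambda l:np.array([310-.5,180-.5])+(np.array(l)+.5)/5
hs=[[.148,.068,.05],[.148,-.068,.05],[-.068,.068,.05],[-.068,-.068,.05]]
pg=[[0,.043,.07],[0,-.043,.07]]
t=(Kt,Kt["pose"],np.array(hs+pg),A([[262,88],[505,150],[135,455],[380,535],[207,341],[369,387]]))
s=(Ks,Ks["pose"],np.array([hs[0],hs[1],hs[2]]+pg),SB([[300,545],[92,378],[610,330],[490,332],[348,236]]))
for o in([t],[s],[t,s]): print("base",*fit(o,[.5,.25,0]))
tr=[[.06,.075,.018],[.06,-.075,.018],[-.06,.075,.018],[-.06,-.075,.018]]
print("tray",*fit([(Kt,Kt["pose"],np.array(tr),B([[68,74],[275,78],[63,239],[271,243]]))],[.5,0,0]))
# cell hole pts in rack frame
C=L.copy();C[:3,3]=0,.06,.055
b=lambda s,y:[s*.049*np.cos(t28),y,.055+s*.049*np.sin(t28)]
hp=ap(C,[[0,.043,.01],[0,-.043,.01]])
m=np.vstack([hp,[b(1,.125),b(1,-.125)]])
t=(Kt,Kt["pose"],m,B([[387,233],[509,208],[345,172],[695,98]]))
D=C.copy();D[1,3]=-.06
bar=lambda T:ap(T,[[.007,.0225,.095],[.007,-.0225,.095]])
s=(Ks,Ks["pose"],np.vstack([bar(C),bar(D)]),SA([[548,143],[460,133],[335,98],[248,90]]))
for o in([t],[s],[t,s]): print("rack",*fit(o,[.5,-.2,0]))
E
python3 fit1.py
```

```text
base [ 0.4742  0.2811 -0.3626] [[ 0.0864 -3.0307]
 [ 0.9374 -1.4559]
 [-1.6707  1.7477]
 [ 0.2611  0.9632]
 [ 0.1528  0.5715]
 [ 0.253   0.8617]]
base [ 0.4793  0.2854 -0.3588] [[ 0.2406  1.7251]
 [-1.833  -0.9394]
 [ 1.5073 -0.9106]
 [ 0.0202 -0.697 ]
 [ 0.1036 -0.2598]]
base [ 0.476   0.2832 -0.3582] [[-0.9425 -3.5535]
 [-0.0479 -2.1809]
 [-2.404   1.2822]
 [-0.4208  0.2818]
 [-0.679   0.0402]
 [-0.5476  0.1945]
 [-0.0886  0.2353]
 [-1.9907 -2.1237]
 [ 0.9394 -2.0663]
 [-0.4586 -1.8865]
 [-0.2581 -1.2997]]
tray [ 0.5458  0.0041 -0.1031] [[-0.2331  0.1593]
 [-0.1621  0.4421]
 [-0.2284 -0.4715]
 [ 0.6155 -0.1187]]
rack [ 0.4871 -0.2384  0.1312] [[ 0.0728  0.5054]
 [ 0.0837  0.3931]
 [-0.6728 -0.5425]
 [ 0.5208 -0.3875]]
rack [ 0.4822 -0.2359  0.1521] [[-0.0026  0.4974]
 [ 0.6795 -0.6372]
 [-1.0422  0.678 ]
 [ 0.3564 -0.6131]]
rack [ 0.4852 -0.2371  0.1239] [[-0.4111  0.9773]
 [-0.3347  1.082 ]
 [-1.0494 -0.154 ]
 [ 0.3447  0.6239]
 [-1.0793  1.2695]
 [-0.1939 -0.0804]
 [-1.5313  0.8998]
 [ 0.1226 -0.5788]]
```

```bash
cat >> h.py <<'E'
def down(a): # tool x at yaw a, tool y down
    x=np.array([np.cos(a),np.sin(a),0]);y=np.array([0,0,-1.]);return np.c_[x,y,np.cross(x,y)]
E
python3 - <<'E'
from bench import ctrl
from h import *
print(ctrl.current_q())
C=L.copy();C[:3,3]=0,.06,.055
for n,x,y,z,a in [("way",.36,.42,.26,-.36),("cov",.476,.283,.24,-.36),("covlo",.476,.283,.071,-.36),("tray",.546,.004,.1,-.103),("trayhi",.546,.004,.3,-.103)]:
    for f in(0,np.pi): print(n,f,ctrl.ik([x,y,z],down(a+f)))
R=pose(.486,-.238,.13)
Cw=R@C
for d in(.066,.2):
  g=ap(Cw,[0,0,d])[0]
  for s in(1,-1):
    X=s*Cw[:3,0];Y=-Cw[:3,2]
    print("cell",d,s,g,ctrl.ik(g,np.c_[X,Y,np.cross(X,Y)]))
E
```

```text
[61.6209 28.3077 77.1172 -0.0005 74.6296 -5.4713]
way 0 [43.2135 19.9829 83.5881 -0.     76.429  63.84  ]
way 3.141592653589793 [  43.2135   19.9829   83.5881   -0.       76.429  -116.16  ]
cov 0 [24.5546 21.0703 85.1932 -0.     73.7364 45.1811]
cov 3.141592653589793 [  24.5546   21.0703   85.1932   -0.       73.7364 -134.8189]
covlo 0 [24.5546 33.0501 95.857  -0.     51.0929 45.1811]
covlo 3.141592653589793 [  24.5546   33.0501   95.857    -0.       51.0929 -134.8189]
tray 0 [-5.8468 30.1221 95.5983 -0.     54.2795  0.0546]
tray 3.141592653589793 None
trayhi 0 [-5.8468 17.5344 80.9001 -0.     81.5655  0.0546]
trayhi 3.141592653589793 None
cell 0.066 1 [ 0.4475 -0.1825  0.1133] [ -45.5816   22.2417  123.6257   55.0934   27.2177 -101.4317]
cell 0.066 -1 [ 0.4475 -0.1825  0.1133] [-45.5816  22.2417 123.6257  55.0934  27.2177  78.5683]
cell 0.2 1 [ 0.3851 -0.1907  0.2316] [-55.0545   4.1358 119.0056  33.8535  48.3784 -83.4957]
cell 0.2 -1 [ 0.3851 -0.1907  0.2316] [-55.0545   4.1358 119.0056  33.8535  48.3784  96.5043]
```

```bash
cat >> h.py <<'E'
def wcam(ctrl,name):
    K=ctrl.camera_params("wrist");T=np.eye(4);T[:3,:3]=ctrl.current_eef_rot();T[:3,3]=ctrl.current_tool_pos()
    im=ctrl.read_camera("wrist");cv2.imwrite(f"pics/{name}.png",im)
    np.save(f"pics/{name}.npy",T@K["T_tool_cam"]);return im
E
python3 - <<'E'
from bench import ctrl
from h import *
ctrl.goto([.36,.42,.26],down(-.36))
ctrl.goto([.476,.283,.25],down(-.36))
ctrl.sleep(.2)
wcam(ctrl,"w1")
print(ctrl.current_t(),ctrl.current_tool_pos(),ctrl.current_contact_force())
E
```

```text
2.3083 [0.4755 0.2839 0.2501] [0.6019 0.7347 0.1636]
```

View pics/w1.png

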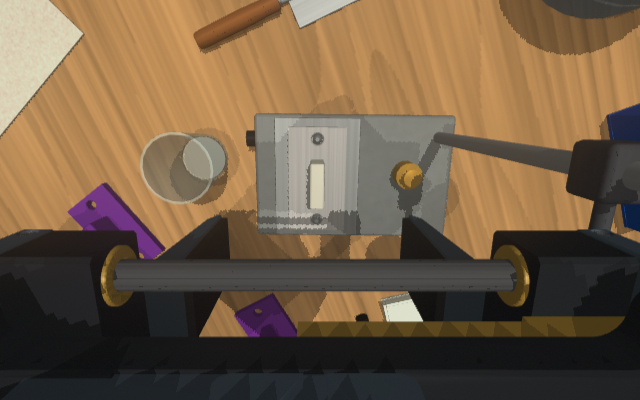

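The cover is centred under the gripper: holes at about (317,138) and (317,217), bar top near (317,186), funnel rod to the right.

```bash
python3 - <<'E'
import cv2
a=cv2.imread("pics/w1.png")
cv2.imwrite("pics/w1z.png",cv2.resize(a[105:240,245:375],None,fx=4.4,fy=4.4,interpolation=cv2.INTER_CUBIC))
E
```

```text
(no output)
```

View pics/w1z.png

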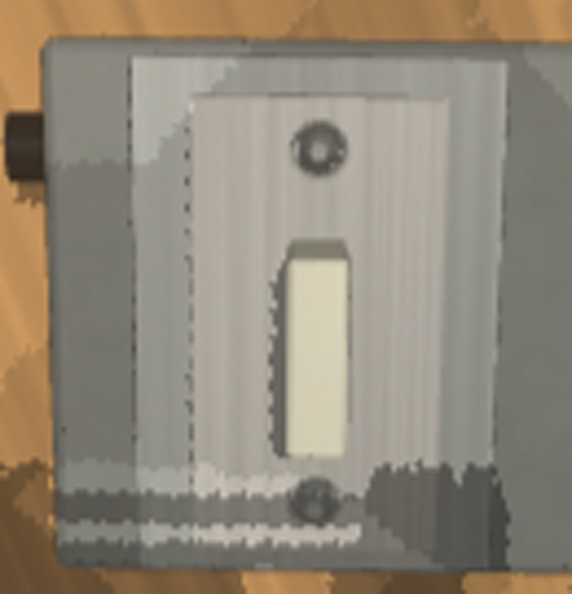

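```bash
python3 - <<'E'
from bench import ctrl
from h import *
K=ctrl.camera_params("wrist");T=np.load("pics/w1.npy")
Z=lambda l:np.array([245-.5,105-.5])+(np.array(l)+.5)/4.4
h=[[0,.043,.069],[0,-.043,.069]]
bar=[[-.007,.0225,.1],[.007,.0225,.1],[.007,-.0225,.1],[-.007,-.0225,.1]]
pl=[[-.03,.055,.066],[.03,.055,.066]]
hs=[[-.068,.068,.05],[-.068,-.068,.05]]
H=Z([[319,150],[315,501]]);Bp=Z([[288,260],[348,260],[346,457],[287,457]]);P=Z([[192,98],[447,98]]);S=Z([[50,44],[62,565]])
for m,u in((h,H),(bar,Bp),(h+bar+pl,np.vstack([H,Bp,P])),(hs,S)):
    print(*fit([(K,T,np.array(m),u)],[.476,.283,-.36]))
E
```

```text
[ 0.4791  0.2834 -0.3688] [[ 0.004  -0.4054]
 [-0.0041  0.456 ]]
[ 0.4788  0.2829 -0.3645] [[-0.585  -0.5219]
 [ 0.5699 -0.4438]
 [ 0.455   0.5579]
 [-0.4391  0.4862]]
[ 0.4789  0.2829 -0.3672] [[-0.1157  0.0965]
 [ 0.0091  0.9032]
 [-0.4292 -0.6498]
 [ 0.7264 -0.5319]
 [ 0.4823  0.4747]
 [-0.4126  0.3659]
 [-0.5888 -0.4662]
 [ 0.3037  0.0195]]
[ 0.4811  0.2811 -0.3785] [[ 0.0299 -1.4957]
 [-0.0323  1.7851]]
```

```bash
cat >> h.py <<'E'
def ray(u,v,z,K,T):
    d=T[:3,:3]@(F@np.array([(u-K["cx"])/K["fx"],(v-K["cy"])/K["fy"],1])); o=T[:3,3]; return o+d*(z-o[2])/d[2]
E
python3 - <<'E'
from bench import ctrl
from h import *
K=ctrl.camera_params("scene")
print("cyl foot",ray(222,280,.005,K,K["pose"]),"cyl top",ray(211,224,.17,K,K["pose"]))
print("beaker rim",ray(243,237,.085,K,K["pose"]))
K=ctrl.camera_params("top")
print("cyl top",ray(348,103,.17,K,K["pose"]),"beaker",ray(345,128,.085,K,K["pose"]), "bottle",ray(432,147,.15,K,K["pose"]))
E
python3 - <<'E'
import cv2
a=cv2.imread("pics/top0.png")
cv2.imwrite("pics/topC.png",cv2.resize(a[80:210,280:400],None,fx=4.5,fy=4.5,interpolation=cv2.INTER_CUBIC))
E
```

```text
cyl foot [ 0.7432 -0.0161  0.005 ] cyl top [ 0.744  -0.0133  0.17  ]
beaker rim [ 0.6714 -0.0028  0.085 ]
cyl top [ 0.7386 -0.0222  0.17  ] beaker [ 0.7036 -0.0153  0.085 ] bottle [ 0.608  -0.2314  0.15  ]
```

View pics/topC.png

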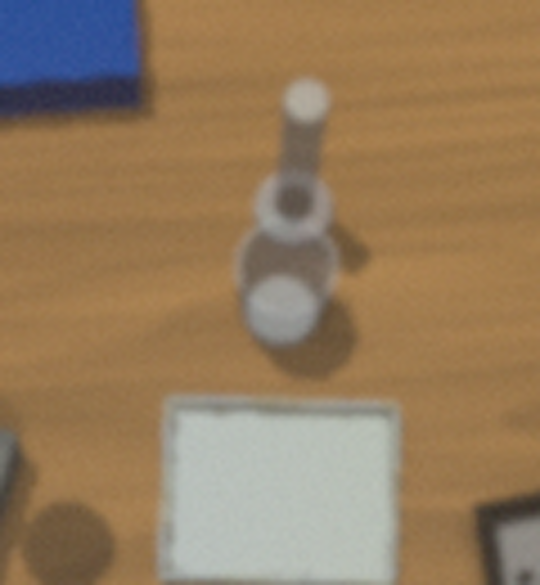

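```bash
python3 - <<'E'
from bench import ctrl
from h import *
bx,by,a=.479,.283,-.367
ctrl.command_gripper(.6)
ctrl.goto([bx,by,.2],down(a))
ctrl.move_l([bx,by,.071],vel=.15)
ctrl.sleep(.1); print(ctrl.current_contact_force())
ctrl.command_gripper(0.0)
ctrl.sleep(.2)
print(ctrl.current_t(),ctrl.current_tool_pos(),ctrl.current_grip_width(),ctrl.current_contact_force(),ctrl.current_wrist_torque())
E
```

```text
[-0.0883 -0.0191  0.3342]
5.35 [0.4789 0.283  0.071 ] 0.15080874693139534 [-1.3998  1.4911  1.7399] [-0.0126  0.3204 -0.1216]
```

```bash
python3 - <<'E'
from bench import ctrl
from h import *
bx,by,a=.479,.283,-.367
f0=ctrl.current_contact_force()
ctrl.move_l([bx,by,.105],vel=.08); ctrl.sleep(.1)
print(ctrl.current_contact_force(),ctrl.current_grip_width())
ctrl.move_l([bx,by,.15],vel=.2)
ctrl.move_l([.405,.15,.17],vel=.3)
ctrl.move_l([.546,.004,.15],vel=.3,ori=down(-.103))
ctrl.sleep(.2)
wcam(ctrl,"w2")
for n in("scene","top"): cv2.imwrite(f"pics/{n}2.png",ctrl.read_camera(n))
print(ctrl.current_t(),ctrl.current_tool_pos(),ctrl.current_grip_width(),ctrl.current_contact_force())
E
```

```text
[-0.2784  0.4724 -1.5403] 0.15331728064074232
8.2417 [0.5458 0.0045 0.1502] 0.15323227670070838 [ 1.1422 -0.0295 -2.3486]
```

View pics/w2.png

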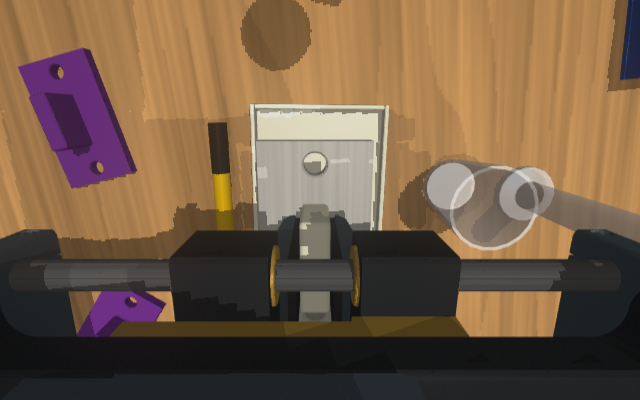

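View pics/scene2.png

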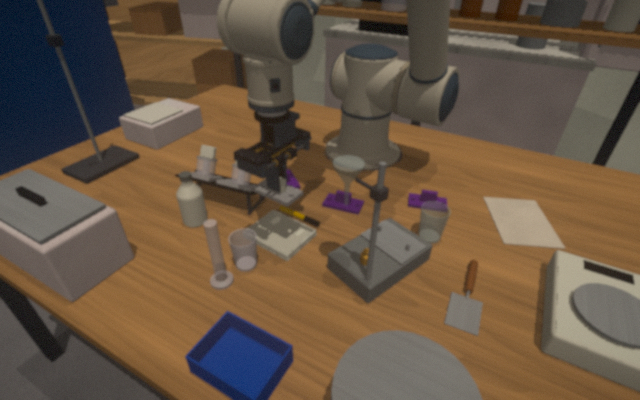

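View pics/top2.png

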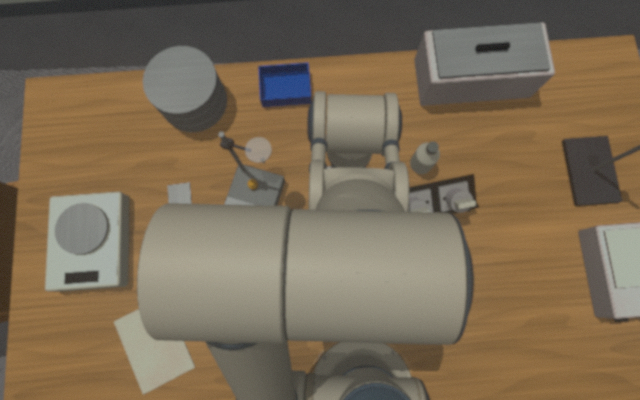

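The cover is held level over the tray; the tray's far rim corners are at (251,105) and (388,106). I'll check them against the tray fit.

```bash
python3 - <<'E'
from bench import ctrl
from h import *
K=ctrl.camera_params("wrist");T=np.load("pics/w2.npy")
a=ray(251,105,.018,K,T);b=ray(388,106,.018,K,T);print(a,b,np.linalg.norm(a-b))
print(ap(pose(.5458,.0041,-.103),[[-.06,.075,.018],[.06,.075,.018]]))
E
```

```text
[0.5002 0.085  0.018 ] [0.6171 0.0721 0.018 ] 0.1175865981255887
[[0.4938 0.0849 0.018 ]
 [0.6132 0.0725 0.018 ]]
```

```bash
python3 - <<'E'
from bench import ctrl
from h import *
ctrl.move_l([.549,.004,.04],vel=.2)
ctrl.sleep(.1)
print(ctrl.move_l([.549,.004,.015],vel=.03,contact_N=4),ctrl.current_tool_pos())
ctrl.command_gripper(.6); ctrl.sleep(.1)
ctrl.move_l([.549,.004,.15],vel=.25)
C=L.copy();C[:3,3]=0,.06,.055
Cw=pose(.486,-.238,.13)@C
X=-Cw[:3,0];Y=-Cw[:3,2];R=np.c_[X,Y,np.cross(X,Y)]
ctrl.goto([.45,-.05,.27],down(.13))
wcam(ctrl,"w3")
print(ctrl.current_t())
for s in(1,-1):
    X=s*Cw[:3,0];print(ctrl.ik(ap(Cw,[0,0,.22])[0],np.c_[X,Y,np.cross(X,Y)]))
E
```

```text
True [0.5487 0.004  0.0184]
12.0083
[-56.6702   1.7912 117.8281  32.372   52.0819 -82.4962]
[-56.6702   1.7912 117.8281  32.372   52.0819  97.5038]
```

View pics/w3.png

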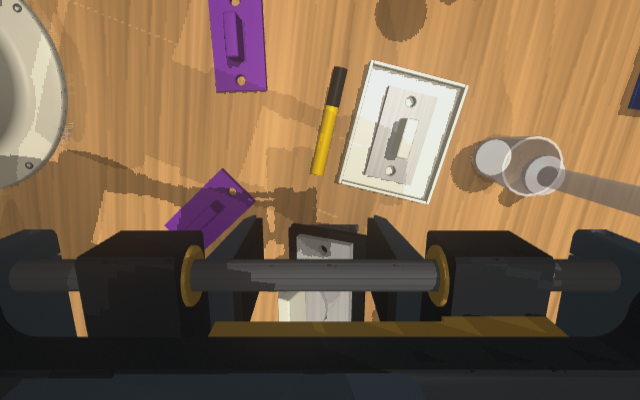

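The cover lies flat inside the tray at (400,140). Next I'll look down the long-flange cell's axis.

```bash
python3 - <<'E'
from bench import ctrl
from h import *
C=L.copy();C[:3,3]=0,.06,.055
Cw=pose(.486,-.238,.13)@C
X=-Cw[:3,0];Y=-Cw[:3,2];R=np.c_[X,Y,np.cross(X,Y)]
ctrl.goto(ap(Cw,[0,0,.235])[0],R)
ctrl.sleep(.2)
wcam(ctrl,"w4")
print(ctrl.current_t(),ctrl.current_q(),ctrl.current_tool_pos(),ctrl.current_contact_force())
a=cv2.imread("pics/w4.png")
cv2.imwrite("pics/w4z.png",cv2.resize(a[60:260,210:420],None,fx=3,fy=3,interpolation=cv2.INTER_CUBIC))
E
```

```text
14.1417 [-57.8883   0.1245 116.865   31.4385  54.8945  98.0558] [ 0.369  -0.1927  0.2625] [-0.2792 -0.1106  0.2579]
```

View pics/w4.png

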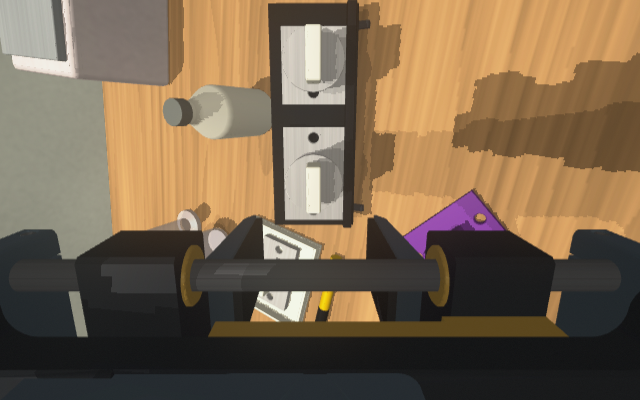

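View pics/w4z.png

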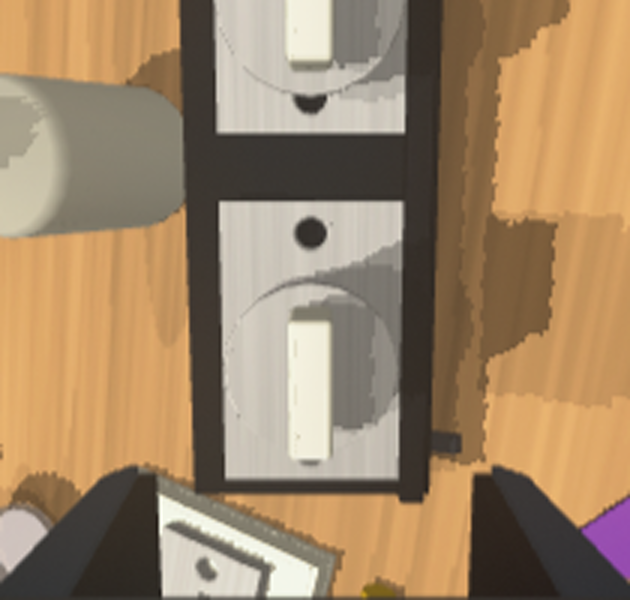

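The long flange (with one hole at about (313,137)) and the bar at (313,190) are visible; the fingers straddle them.

```bash
python3 - <<'E'
from bench import ctrl
from h import *
K=ctrl.camera_params("wrist");T=np.load("pics/w4.npy")
C=L.copy();C[:3,3]=0,.06,.055
Z=lambda l:np.array([210-.5,60-.5])+(np.array(l)+.5)/3
bar=ap(C,[[.007,-.0225,.095],[-.007,-.0225,.095],[-.007,.0225,.095],[.007,.0225,.095]]);ub=Z([[289,322],[330,322],[328,460],[290,460]])
fl=ap(C,[[.035,-.055,.01],[-.035,-.055,.01],[-.035,.055,.01],[.035,.055,.01],[0,-.043,.01]]);uf=Z([[218,200],[404,200],[402,479],[225,479],[311,233]])
for m,u in((bar,ub),(fl,uf),(np.vstack([bar,fl]),np.vstack([ub,uf]))):
    p,r=fit([(K,T,m,u)],[.486,-.238,.13]);print(p,ap(pose(*p)@C,[[0,0,0],[0,0,.085]]));print(r.T)
E
```

```text
[ 0.4896 -0.2376  0.1233] [[ 0.4822 -0.178   0.055 ]
 [ 0.4426 -0.1829  0.1301]]
[[-0.745   0.7693  0.9341 -1.0626]
 [-0.4304 -0.3332  0.4647  0.3732]]
[ 0.4896 -0.2378  0.1384] [[ 0.4814 -0.1784  0.055 ]
 [ 0.4418 -0.1839  0.1301]]
[[ 0.3567 -0.2122 -0.7999  0.6734  0.1474]
 [ 0.495   0.0611 -0.5068 -0.1323 -0.0366]]
[ 0.4897 -0.2375  0.1315] [[ 0.4818 -0.178   0.055 ]
 [ 0.4423 -0.1832  0.1301]]
[[-0.5824  0.9393  1.44   -0.5712  0.2729 -0.3158 -1.4727  0.0661 -0.0055]
 [-0.6745 -0.6858  0.1994  0.2092  0.607   0.5575 -0.169  -0.1315  0.2597]]
```

```bash
python3 - <<'E'
from bench import ctrl
from h import *
C=L.copy();C[:3,3]=0,.06,.055
Cw=pose(.4897,-.2376,.1315)@C
X=-Cw[:3,0];Y=-Cw[:3,2];R=np.c_[X,Y,np.cross(X,Y)]
P=lambda z:ap(Cw,[0,0,z])[0]
ctrl.move_l(P(.17),vel=.2,ori=R)
print("contact",ctrl.move_l(P(.067),vel=.1,contact_N=6)); ctrl.sleep(.1)
print(ctrl.current_contact_force(),ctrl.current_tool_pos(),P(.067))
ctrl.command_gripper(0.0);ctrl.sleep(.2)
print(ctrl.current_t(),ctrl.current_grip_width(),ctrl.current_contact_force(),ctrl.current_wrist_torque())
wcam(ctrl,"w5")
E
```

```text
contact False
[-1.0353 -0.0535 -0.153 ] [ 0.4507 -0.1825  0.1147] [ 0.4506 -0.1822  0.1142]
16.8083 0.14913919661108402 [ 0.6279  0.1313 -3.0959] [-0.0092  0.8208 -0.0152]
```

View pics/w5.png

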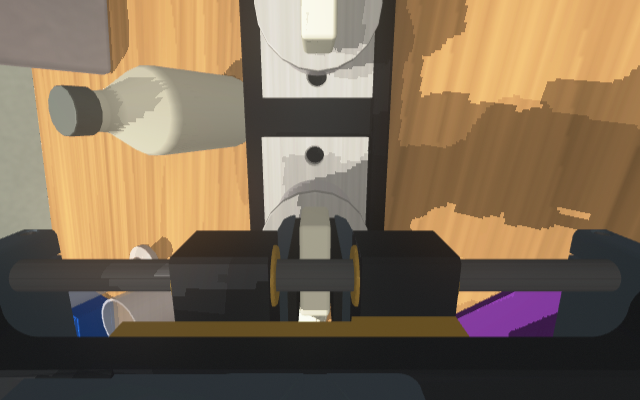

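```bash
python3 - <<'E'
from bench import ctrl
from h import *
C=L.copy();C[:3,3]=0,.06,.055
Cw=pose(.4897,-.2376,.1315)@C
P=lambda z:ap(Cw,[0,0,z])[0]
ctrl.move_l(P(.08),vel=.06);ctrl.sleep(.1)
print(ctrl.current_contact_force(),ctrl.current_grip_width())
ctrl.move_l(P(.15),vel=.15)
print(ctrl.current_tool_pos())
ctrl.move_l([.37,-.16,.26],vel=.2)
print(ctrl.ik([.40,-.02,.26],down(-.367)))
ctrl.goto([.40,-.02,.26],down(-.367)); 
ctrl.sleep(.2);wcam(ctrl,"w6")
cv2.imwrite("pics/scene6.png",ctrl.read_camera("scene"))
print(ctrl.current_t(),ctrl.current_grip_width(),ctrl.current_contact_force(),ctrl.current_wrist_torque())
E
```

```text
[-0.5935 -0.3536 -3.5729] 0.14868655774963876
[ 0.4122 -0.1874  0.1871]
[-11.4206   6.8215 102.1588  -0.      71.0197   9.6069]
20.3167 0.15419267953438 [-0.2542 -0.4012 -3.1257] [-0.0463  0.0341  0.0355]
```

View pics/w6.png

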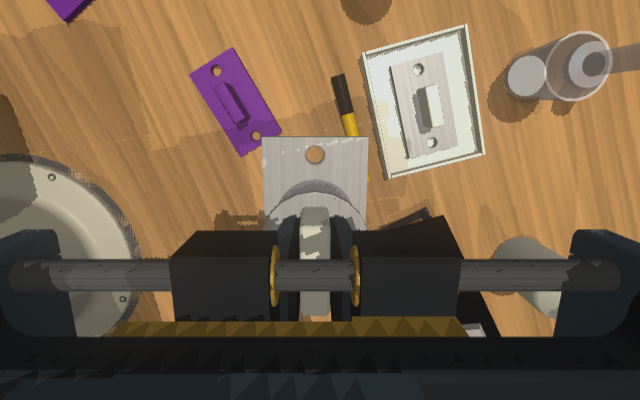

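View pics/scene6.png

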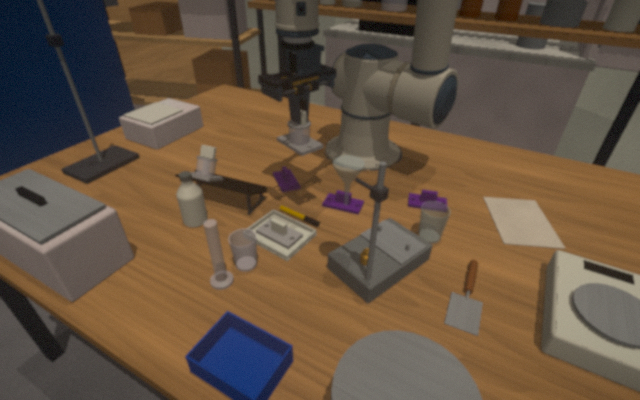

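Cell is held; its front hole is at (315,154), as it was on the rack. I'll check that against the ideal grip.

```bash
python3 - <<'E'
from bench import ctrl
from h import *
K=ctrl.camera_params("wrist")
# tool frame pts
print(proj([[0,.056,.043],[.035,.056,.055],[-.035,.056,.055]],K,K["T_tool_cam"]))
im=cv2.imread("pics/w6.png");cv2.imwrite("pics/w6z.png",cv2.resize(im[125:235,250:380],None,fx=5,fy=5,interpolation=cv2.INTER_CUBIC))
# peg re-observation needed? predicted base
E
```

```text
[[312.3641 152.7587]
 [365.6289 134.3679]
 [258.9995 134.4738]]
```

View pics/w6z.png

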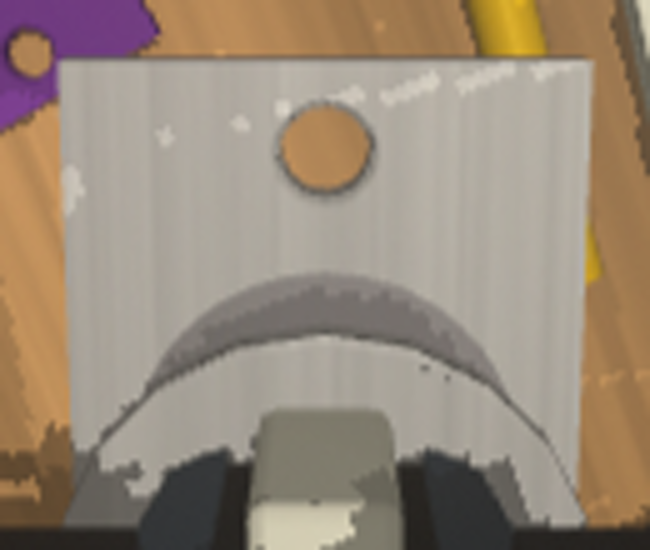

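```bash
python3 - <<'E'
from bench import ctrl
from h import *
K=ctrl.camera_params("wrist")
print(proj([[0,.005,.043],[0,.005,.043],[.03,.005,.055],[-.03,.005,.055]],K,K["T_tool_cam"]))
im=cv2.imread("pics/w2.png");cv2.imwrite("pics/w2z.png",cv2.resize(im[125:235,250:380],None,fx=5,fy=5,interpolation=cv2.INTER_CUBIC))
E
```

```text
[[311.8337 163.7247]
 [311.8337 163.7247]
 [370.3771 140.329 ]
 [253.145  140.4465]]
```

View pics/w2z.png

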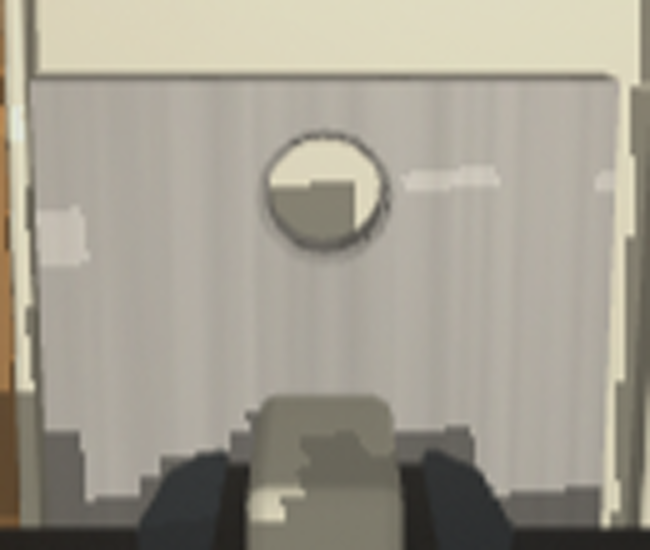

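```bash
python3 - <<'E'
from bench import ctrl
from h import *
K=ctrl.camera_params("wrist");B=pose(.4772,.2837,-.367)
for dy in(-.1,-.12,-.14):
  for z in (.17,.2):
    T=np.eye(4);T[:3,:3]=down(-.367);T[:3,3]=ap(B,[0,dy,z])[0]
    print(dy,z,proj(ap(B,[[0,.043,.072],[0,-.043,.072]]),K,T@K["T_tool_cam"]).ravel())
t=ap(B,[0,-.13,.18])[0];print(t)
ctrl.move_l(ap(B,[-.03,-.2,.22])[0],vel=.3)
ctrl.move_l(t,vel=.3); ctrl.sleep(.3)
wcam(ctrl,"w7");print(ctrl.current_t(),ctrl.current_tool_pos(),ctrl.current_eef_rot())
im=cv2.imread("pics/w7.png");cv2.imwrite("pics/w7z.png",cv2.resize(im[0:180,250:390],None,fx=3.3,fy=3.3,interpolation=cv2.INTER_CUBIC))
E
```

```text
-0.1 0.17 [312.3329   5.3521 312.6126 128.5466]
-0.1 0.2 [312.5398  16.8719 312.777  127.0378]
-0.12 0.17 [312.2607 -26.4207 312.5516 101.6832]
-0.12 0.2 [312.4793 -11.2373 312.7249 102.8545]
-0.14 0.17 [312.1855 -59.5278 312.4883  73.785 ]
-0.14 0.2 [312.4165 -40.3963 312.6711  77.835 ]
[0.4306 0.1624 0.18  ]
21.7 [0.4306 0.1619 0.1805] [[ 0.9332  0.0008  0.3595]
 [-0.3595  0.0002  0.9332]
 [ 0.0007 -1.      0.0005]]
```

View pics/w7.png

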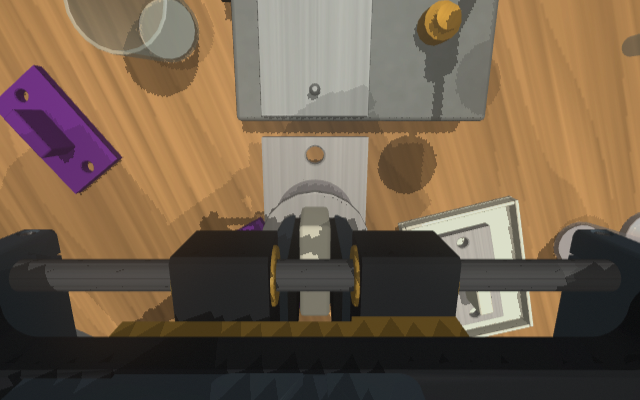

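View pics/w7z.png

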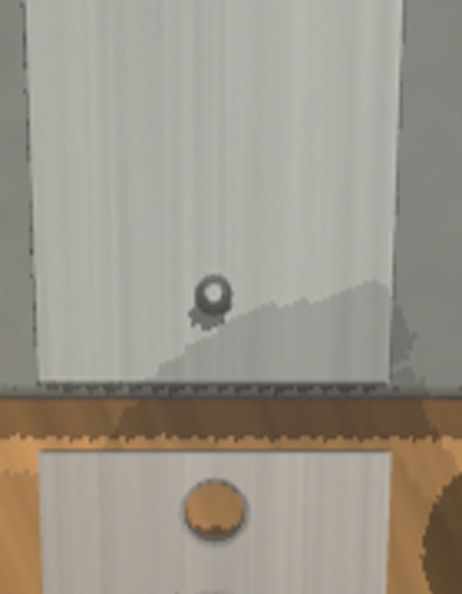

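One peg visible at (314.5,89), cell hole at (315.1,154.5). I need both pegs, so I'll shift slightly.

```bash
python3 - <<'E'
from bench import ctrl
from h import *
B=pose(.4772,.2837,-.367)
ctrl.move_l(ap(B,[0,-.107,.21])[0],vel=.2,ori=down(-.367)); ctrl.sleep(.3)
wcam(ctrl,"w8");print(ctrl.current_t(),ctrl.current_tool_pos())
im=cv2.imread("pics/w8.png");cv2.imwrite("pics/w8z.png",cv2.resize(im[0:180,250:390],None,fx=3.3,fy=3.3,interpolation=cv2.INTER_CUBIC))
E
```

```text
22.3917 [0.4385 0.1835 0.2096]
```

View pics/w8z.png

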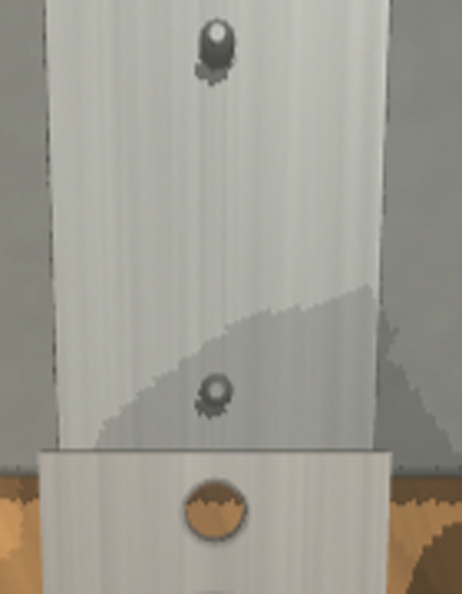

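```bash
python3 - <<'E'
from bench import ctrl
from h import *
K=ctrl.camera_params("wrist");B0=pose(0,0,-.367)
def Z(u,v):return np.array([250-.5+(u+.5)/3.3,-.5+(v+.5)/3.3])
for n,pg in(("w7",[(213,294,-1)]),("w8",[(217,33,1),(216,388,-1)])):
    T=np.load(f"pics/{n}.npy");tcp=(T@np.linalg.inv(K["T_tool_cam"]))[:3,3]
    for dz in(0,):
        h=ray(*Z(215,510),tcp[2]-.057+dz,K,T)     # flange-top plane, hole at cell local tool z +.043
        cell=ap(np.linalg.inv(B0),h)[0]-[0,.043,0]; tc=ap(np.linalg.inv(B0),tcp)[0]
        print(n,"cell apparent rel tcp",cell-tc)
        for u,v,s in pg:
            p=ap(np.linalg.inv(B0),ray(*Z(u,v),.072,K,T))[0]-[0,s*.043,0]
            print("  base apparent",p,"=> TCP target", (ap(B0,[p-cell+tc])[0])[:2])
E
```

```text
w7 cell apparent rel tcp [ 0.0017 -0.0011 -0.057 ]
  base apparent [0.3452 0.4356 0.072 ] => TCP target [0.4773 0.2843]
w8 cell apparent rel tcp [ 0.0016 -0.0011 -0.057 ]
  base apparent [0.3456 0.4361 0.072 ] => TCP target [0.478  0.2846]
  base apparent [0.3453 0.4365 0.072 ] => TCP target [0.4778 0.2851]
```

```bash
python3 - <<'E'
from bench import ctrl
from h import *
x,y=.4777,.2847
ctrl.move_l([x,y,.18],vel=.15);ctrl.sleep(.2)
ctrl.move_l([x,y,.145],vel=.08);ctrl.sleep(.1);print(ctrl.current_tool_pos(),ctrl.current_contact_force())
c=ctrl.move_l([x,y,.118],vel=.02,contact_N=4);ctrl.sleep(.1)
print(c,ctrl.current_tool_pos(),ctrl.current_contact_force(),ctrl.current_wrist_torque(),ctrl.current_grip_width(),ctrl.current_t())
wcam(ctrl,"w9");cv2.imwrite("pics/scene9.png",ctrl.read_camera("scene"))
s=cv2.imread("pics/scene9.png");cv2.imwrite("pics/s9z.png",cv2.resize(s[140:310,300:460],None,fx=3.5,fy=3.5,interpolation=cv2.INTER_CUBIC))
E
```

```text
[0.478  0.2849 0.1455] [ 0.3068  0.2085 -2.9849]
True [0.4777 0.2847 0.1215] [-0.0317  0.2013  6.8005] [-0.0919  0.1444 -0.0084] 0.1508560290662238 25.35
```

View pics/w9.png

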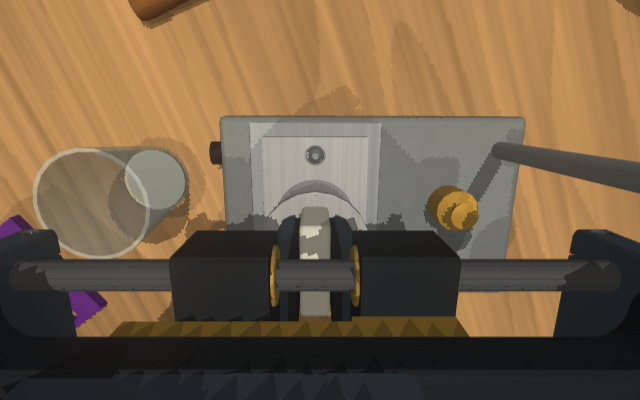

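View pics/s9z.png

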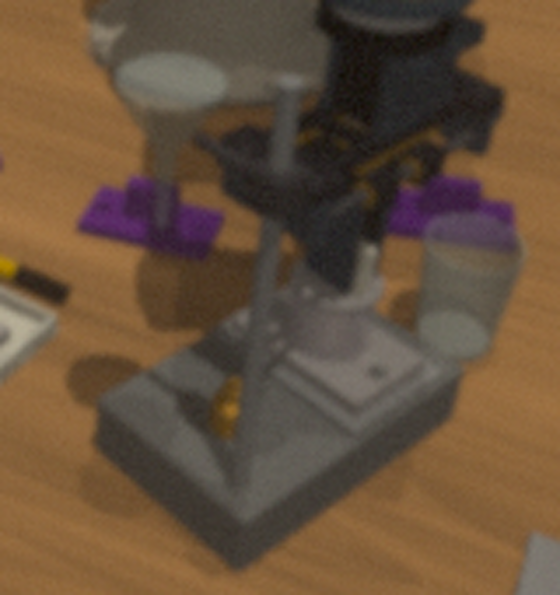

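The cell is down at seat height, with the peg centred in its hole at (315,155). I'll release, rise straight up and check.

```bash
python3 - <<'E'
from bench import ctrl
from h import *
x,y=.4777,.2847
ctrl.command_gripper(.5);ctrl.sleep(.2)
print(ctrl.current_contact_force())
ctrl.move_l([x,y,.15],vel=.08)
ctrl.move_l([x,y,.26],vel=.2)
ctrl.sleep(.3);wcam(ctrl,"w10");print(ctrl.current_contact_force())
B=pose(x,y,-.367)
ctrl.move_l(ap(B,[-.08,-.12,.30])[0],vel=.3)
ctrl.goto([.38,-.05,.32],down(-.1))
ctrl.sleep(.5)
for n in("scene","top"): cv2.imwrite(f"pics/{n}10.png",ctrl.read_camera(n))
s=cv2.imread("pics/scene10.png");cv2.imwrite("pics/s10z.png",cv2.resize(s[140:310,300:460],None,fx=3.5,fy=3.5,interpolation=cv2.INTER_CUBIC))
print(ctrl.current_t())
E
```

```text
[-0.8348  0.2748  0.5666]
[-0.543   0.1461 -0.2061]
30.1417
```

View pics/w10.png

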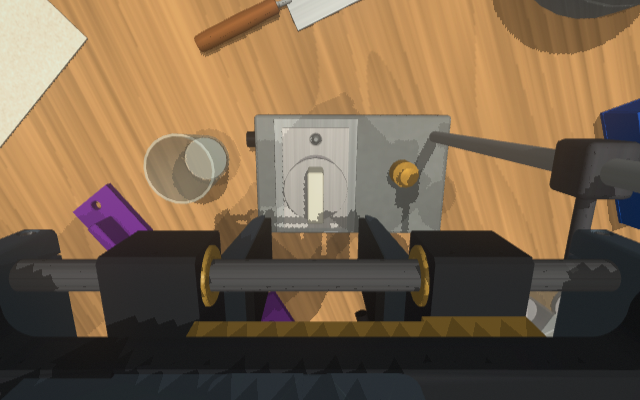

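View pics/s10z.png

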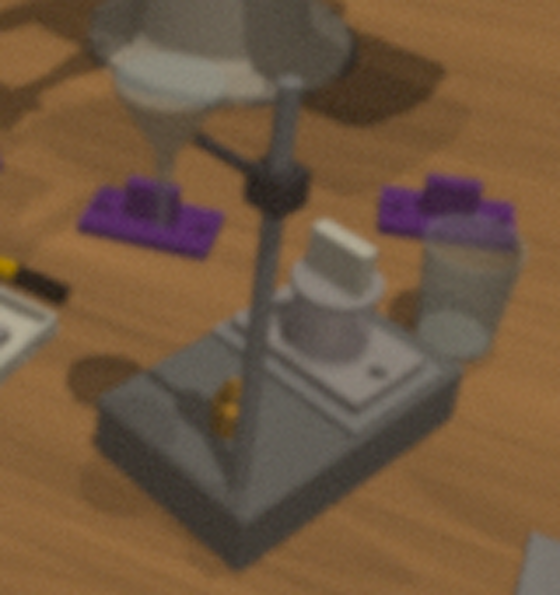

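View pics/scene10.png

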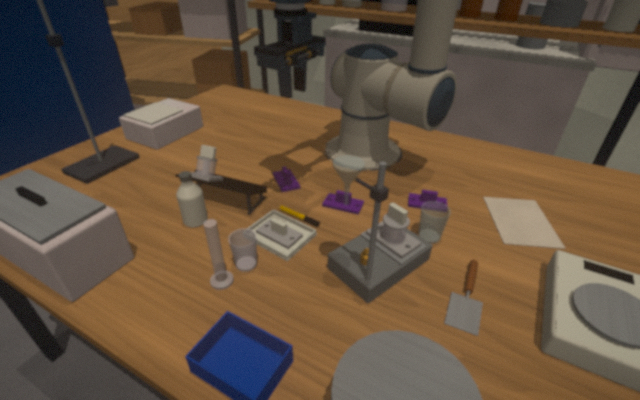

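The pictures show the cell upright and flat on the seat (bar at about (397,213) in the scene view). The cover is in the tray, the short cell is still on the rack, and the other items are where they were. I'm handing it in.

```bash
python3 -c "
from bench import ctrl
print(ctrl.current_contact_force(),ctrl.current_t());ctrl.sign_off()"
```

```text
[ 0.07772556  0.83201136 -0.18910801] 30.1417
the job is handed in; nothing more can be done
```

The job is done and handed in at about 30 s of the 61 s allowed. The blanking cover lies flat in the white tray, and the long-flange cell is seated upright on the base and released.

**Last checks:**
- **Seating:** Descent stopped on contact at TCP height 0.1215 m, against about 0.123 m expected for fully home. Before release the wrist picture showed the peg on the visible side centred in its hole. The far peg was not seen directly through its hole, but the flange looks flat on the seat plate.
- **Forces:** The contact readings I took stayed under about 10 N.
- **Everything else:** The final scene picture shows the short-flange cell still on the rack and the other items looking undisturbed. The gripper is clear of everything.

**Disagreements:** The cameras differed by 2–4 mm. The wrist camera also showed a sideways offset of about 1.8 mm on the parts held in the gripper. I corrected for it by measuring the pegs relative to the held cell before seating.

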